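# Reset the tripped outlet of the hot-iron supply box

### The arm

A 6-joint arm with a two-finger parallel gripper is mounted at the origin on a cart in front of the work surface, level with it; the furniture and walls round the work are solid. World frame = base frame: x ahead of the robot, y to its left, z up, the work surface at z = 0. Lengths are in mm, angles in rad, forces in N, time in s.
With the tool pointing down it reaches from about 350 to 875 mm from the base axis. Payload 4.2 kg.
Tool frame: the origin (TCP) lies midway between the tips of the shut fingers; the grasp point (between the pads) lies 19 mm behind it (arm.grasp_offset is the distance from the TCP to the grasp point, in mm); z points along the fingers, y is the line along which they close (so a half turn about z gives the same grasp; the last joint's range is limited). The gripper opens to 85 mm and grips with 20 to 120 N. Pads are 22 mm wide; open, the fingers measure 114 mm over their backs; the gripper's body (76 mm by 85 mm) begins 54 mm behind the grasp point. The pads swing forward as they close: fully open they stand 13 mm farther back than shut.
Start: joints at [1.431, 0.385, 0.008, 0, -1.194, -0.259], TCP at [242.662, 575.946, 231.312] pointing down, gripper open.
Joint ranges: [-3.14, 3.14], [-1.21, 2.06], [-1.07, 1.41], [-3.16, 2.05], [-2.99, -0.16], [-3.1, 3.1]. Speed limits (rad/s): [2.79, 2.79, 3.14, 3.14, 3.14, 3.14].

### API

Orientations are given as a unit quaternion [x, y, z, w].
In Python, from bench import arm gives the robot as it stands. The module is installed in compiled form; this text tells all that it offers.
- The arm moves only by the tool servo_tool, never from a script. Its argument "increments" is a list of rows, each a list of 7 numbers: the opening, from 0 (shut) to 1 (fully open), then the shift along the tool's x, y, z in m, then the turn, a rotation vector about the tool's x, y, z in degrees. In form: [[grip, x, y, z, ax, ay, az], ...]. A call has 1 to 12 rows; each row is the pose to reach, as a shift and turn from the pose commanded when the call began, along the tool's axes at that moment; what a row does not reach only later rows make up. A row lasts 1/8 s, in which the tool goes at most 62.5 mm and 10.7 degrees, less where a joint would pass 70% of its speed; a pose out of reach is approached as far as the arm can. A call with a gripper value outside its range is refused whole. The fingers move at their own pace and stop on an object; the grip force is fixed at half the most. Time passes only in rows, so rows that repeat a pose let the fingers close. It gives the time, the measured TCP pose, the force, the opening and the grip force at its end, in the units of the state.
- arm.read_state(): the state, without advancing time (a new reading comes with each control period).
- arm.get_image(name): name is "side" or "top"; returns a dict with "color" (384x512x3 uint8, red, green, blue), "fx", "fy", "cx", "cy" (pixels), "k1" (the pictures are not rectified: a ray, as slopes to the right and down, at radius r is drawn at 1 + k1 r^2 times it, then the intrinsics apply), "rvec" (rotation vector, rad) and "tvec" (3), from world to camera coordinates, as OpenCV has them. Camera axes: x right, y down, z forward; pixel columns grow to the right and rows downward; lengths in mm; the calibration is good to about 2 mm. A picture is of the moment at which its call begins. There is no depth.
- arm.job_done(): hands the job in; it is judged then, once.
Trained networks look in the newest picture that a camera, given by its name, has taken for a name from the list of things; names that differ only in an ending like _2 or _b are one class to them, and where a whole thing is asked for, a point or a joint stands for the part that bears it (a point fixed in the world has none). Each returns a list of dicts, best first, with "p" (0 to 1); they miss things now and then, are a little off and sometimes report something else, mostly with a low value. They report only what shows in the picture. A call takes as long as a camera call.
- arm.look_for(camera, thing): "box" ([centre column, centre row, width, height] in pixels, round what is visible of it).
- arm.spot_point(camera, thing): "centre" ([column, row] in pixels: a listed point, or the origin of a listed thing).
The state is a dict: "clock": time; "joints": joint angles; "joint_vel": joint speeds; "joint_efforts": joint torques, N m; "position": TCP position; "ee_rot": TCP orientation; "contact_force": force on the tool from outside, world axes, zero at the start; "wrist_torque": the same for the moment, N m; "gripper_width": finger opening in mm; "grasp_force": force on a finger pad.
Only numpy, scipy, OpenCV 4.12 (cv2) and the standard library are available. Lean on these libraries where they do the work, as an engineer would, in place of code of your own. Each camera call takes 0.05 s, during which the arm holds its last target. There are 200 camera calls.

### The job

One of the three outlets of the supply box for the hot irons has tripped: its reset button, sunk in a round well, has popped up, while the reset buttons of the other two are down. On that outlet only, switch its rocker off, then reach a fingertip into the well and press the reset button down until it stays fully home, then switch the same rocker back on. Press only with the fingertips: pick nothing up, leave the switches of the other two outlets as they are, and do not shift the things lying round the box.

Things in the scene. Friction and masses are not known exactly. Their poses are not given: they have to be found in the camera images.
- outlet_box: the grey steel supply box, fixed to the bench, 176 deep (x) x 280 wide (y) x 60 mm high, topped by three identical aluminium outlet modules side by side, 90 mm apart, in any order, plates 62 mm above the table. Origin: centre of its underside; x to its back (away from the robot), y left, z up. Two irons plugged in behind it lie, fixed, along its right side
- well_a (a point): centre of the mouth of module a's reset well, level with the top of the black collar round it, 66 mm above the table. The well is round and vertical, 43 mm bore, 30 mm deep; collar 52 mm outer diameter, 4 mm above the aluminium plate. On its axis stands the black reset button, 29 mm diameter. The point's x points to the back of the box, z up
- switch_a (a point): centre of module a's black rocker, the bottom of its V, 68 mm above the table, 82 mm in front of (-x from) the same module's well. Rocker 58 mm long (x), 30 mm wide: two flat wings that rise outward from here. Thrown, the pressed wing lies level at this height, the other's tip stands 9.5 mm above it. Far wing bears a moulded bar, near wing a moulded ring
- rocker_a (a joint): rocker of module a, rad: +0.17 = on (far, bar wing down), -0.17 = off (near, ring wing down). Press the raised wing 15 to 22 mm from the centre: 2 to 3 N moves it, it stays where it is left, so press it until it stops
- reset_a (a joint): reset button of module a, m pressed: 0 = popped up (its top 4 mm below the mouth of the well), 0.014 = home (its top 18 mm below the mouth, against a hard stop). About 3 to 4 N moves it, and it stays where it is left, so press it until it stops
- well_b (a point): the same point of module b's well
- switch_b (a point): the same point of module b's rocker
- rocker_b (a joint): rocker of module b, rad, as for a
- reset_b (a joint): reset button of module b, m pressed, as for a
- well_c (a point): the same point of module c's well
- switch_c (a point): the same point of module c's rocker
- rocker_c (a joint): rocker of module c, rad, as for a
- reset_c (a joint): reset button of module c, m pressed, as for a
- pliers: loose pliers, 52 x 172 x 16 mm, lying left of the box; origin: centre of its underside
- thread_spool: loose wooden spool of thread, 39 mm diameter, 45 mm high, standing on the near side of the box; origin: centre of its underside
- eraser: loose grey eraser, 21 x 32 x 12 mm, lying left of the box towards its back; origin: centre of its underside

How it is judged (in metres and radians):
On the way, in this order (a step that is already met when the one before it is completed fails the run):
1. the tripped outlet is switched off while its reset button is still up (value of joint rocker_a below -0.13 rad and value of joint reset_a below 0.003 m), for 0.2 s.
2. its reset button is home while its switch is off (value of joint reset_a above 0.0128 m and value of joint rocker_a below -0.13 rad), for 0.2 s.
3. the same outlet is switched on again (value of joint rocker_a above 0.13 rad and value of joint reset_a above 0.0128 m), for 0.2 s.
At the end, for the whole second after the job is handed in: all three reset buttons are home (pressed at least 12.8 of 14 mm); the tripped outlet's rocker is on again (beyond 0.13 of 0.17 rad) and the rockers of the other two stand as they were found (all of step 3 and value of joint each of reset_b, reset_c above 0.0128 m and value of joint rocker_b above 0.13 rad and value of joint rocker_c below -0.13 rad); the robot touches nothing.
It fails at once if the switch of another outlet is thrown (value of joint rocker_b below 0 rad or value of joint rocker_c above 0 rad).
It fails at once if a loose thing beside the box is picked up or shifted by more than 15 mm (distance of any of pliers, thread_spool, eraser from where it was at the start of the episode above 0.015 m).
It also fails if it takes over 38 s, if anything falls off the work surface, if the arm or the gripper's body presses on something with over 40 N, if the wrist force passes 120 N, or if a joint passes its speed limit or range.

## Working session

There is one attempt and no reset: what is moved stays moved. The work goes in short steps, Python scripts to look and compute and a tool call to move; the robot and the scene stay as the last step left them, time stands still between calls to the robot, and variables do not carry over. Pictures are saved under pics/ and viewed, at most 10 in all, crops included, and the job is handed in when it is done.

Besides the shell and the picture viewer there is one more tool, called after "Emit:" by a JSON object that holds its "name" and its "arguments", one argument or row to a line. servo_tool: Moves the arm, as the interface text tells. Its arguments: {"type":"object","properties":{"increments":{"type":"array","items":{"type":"array","items":{"type":"number"}}}},"required":["increments"]}

```bash
mkdir -p pics
cat > h.py <<'E'
import numpy as np, cv2
from bench import arm
from scipy.spatial.transform import Rotation as R
def ray(im,px):
    K=np.array([[im['fx'],0,im['cx']],[0,im['fy'],im['cy']],[0,0,1.]])
    u=cv2.undistortPoints(np.array([[px]],float),K,np.array([im['k1'],0,0,0.]))[0,0]
    Rm=cv2.Rodrigues(np.array(im['rvec'],float))[0]; t=np.array(im['tvec'],float).ravel()
    return -Rm.T@t, Rm.T@np.array([u[0],u[1],1])
def at_z(im,px,z):
    c,d=ray(im,px); return c+d*(z-c[2])/d[2]
E
python3 - <<'E'
from h import *
for cam in("top","side"):
    im=arm.get_image(cam); cv2.imwrite(f"pics/{cam}0.png",im["color"][:,:,::-1])
    print(cam,im['fx'],im['k1'],ray(im,[256,192])[0])
    for th,z in(("well_a",66),("switch_a",68),("outlet_box",0),("thread_spool",0),("pliers",0),("eraser",0)):
        for r in arm.spot_point(cam,th): print(th,np.round(r["centre"],1),round(r["p"],2),np.round(at_z(im,r["centre"],z),1))
s=arm.read_state();print(s)
E
```

```text
top 437.5489474907439 -0.006613973567250304 [448.58987952 166.91736342 912.37231114]
well_a [371.1 140.9] 0.75 [626.4 -32.8  66. ]
well_a [275.  147.1] 0.72 [609.2 154.5  66. ]
well_a [323.1 145.5] 0.68 [614.8  60.6  66. ]
switch_a [281.8 189.8] 0.95 [525.4 139.2  68. ]
switch_a [372.3 182.8] 0.79 [543.9 -35.2  68. ]
switch_a [326.4 182.4] 0.63 [542.2  53.3  68. ]
outlet_box [368.1 140. ] 0.7 [642.  -42.1   0. ]
thread_spool [302.4 237.6] 0.79 [433.5  91.9   0. ]
pliers [303.9 236.5] 0.48 [435.8  88.8   0. ]
eraser [231.2 137.8] 0.44 [639.2 246.8   0. ]
side 370.6419680460628 -0.11244831005468794 [ 293.79967633 -439.52288798  682.89896168]
well_a [301.7 192. ] 0.94 [613.1 164.5  66. ]
well_a [322.5 215.6] 0.69 [624.6  73.7  66. ]
well_a [344.  250.3] 0.67 [621.2 -34.3  66. ]
switch_a [272.4 201. ] 0.85 [532.8 157.9  68. ]
switch_a [311.  260.3] 0.8 [543.5 -34.6  68. ]
switch_a [290.4 232. ] 0.79 [534.3  51.7  68. ]
thread_spool [244.5 250.3] 0.82 [437.8  90.9   0. ]
thread_spool [322.5 218.3] 0.67 [655.7 120.    0. ]
pliers [253.5 187.1] 0.72 [530.2 294.4   0. ]
{'clock': 0.7, 'joints': array([ 1.43058537e+00,  3.84641565e-01,  7.91059691e-03, -1.03047870e-05,
       -1.19398953e+00, -2.58581342e-01]), 'joint_vel': array([ 2.24661897e-04, -2.19509373e-04,  2.15152523e-04,  4.20596491e-06,
       -1.52620754e-04,  2.74700772e-05]), 'joint_efforts': array([-1.36840940e-04, -3.91949487e+01,  1.88583702e+01,  4.18985859e+00,
       -3.49356333e-04,  3.75275320e-06]), 'position': array([242.66822958, 575.94641342, 231.35000834]), 'ee_rot': array([ 9.80185989e-01, -1.98079339e-01, -7.02522614e-06, -3.75639141e-05]), 'contact_force': array([0.61070427, 0.33306983, 0.00750953]), 'wrist_torque': array([-0.01609888,  0.05966855, -0.11467865]), 'grasp_force': 0.0, 'gripper_width': 85.75274168353096}
```

Run:
```python
import cv2
a=cv2.imread("pics/top0.png")[90:265,200:433];b=cv2.imread("pics/side0.png")[150:325,210:443]
cv2.imwrite("pics/t1.png",cv2.resize(a,None,fx=3.4,fy=3.4,interpolation=2)); cv2.imwrite("pics/s1.png",cv2.resize(b,None,fx=3.4,fy=3.4,interpolation=2))
```

```text
(no output)
```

View pics/t1.png

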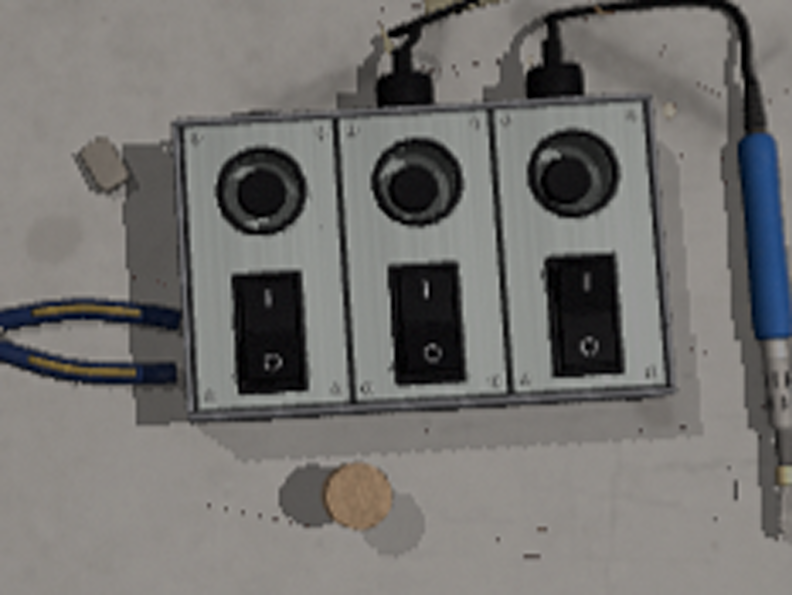

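View pics/s1.png

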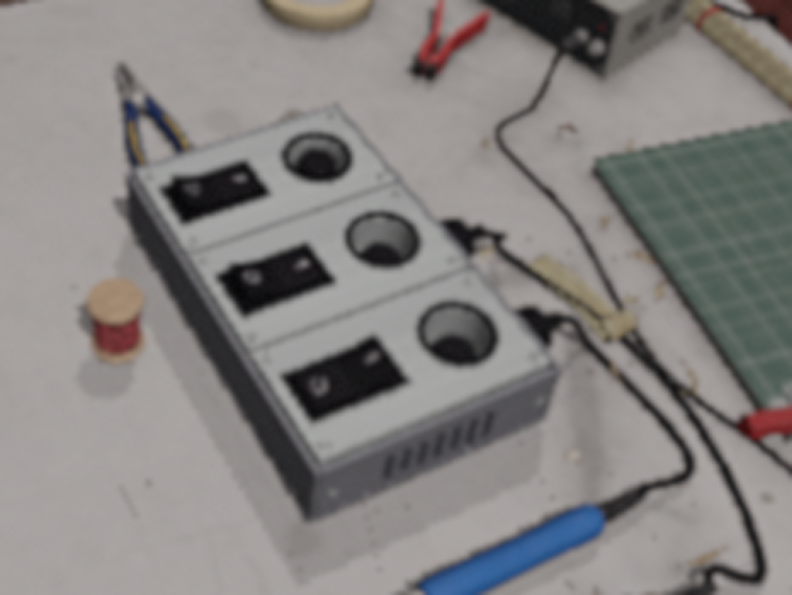

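```bash
cat >> h.py <<'E'
def proj(im,P):
    K=np.array([[im['fx'],0,im['cx']],[0,im['fy'],im['cy']],[0,0,1.]])
    return cv2.projectPoints(np.array(P,float).reshape(-1,1,3),np.array(im['rvec'],float),np.array(im['tvec'],float).reshape(3,1),K,np.array([im['k1'],0,0,0.]))[0][:,0]
def w(p,L):
    c,s=np.cos(p[2]),np.sin(p[2]); L=np.array(L,float).reshape(-1,3)
    return np.c_[p[0]+c*L[:,0]-s*L[:,1],p[1]+s*L[:,0]+c*L[:,1],L[:,2]]
E
python3 - <<'E'
from h import *
from scipy.optimize import least_squares
T,S=arm.get_image("top"),arm.get_image("side")
# order BL,BR,FR,FL
ct=np.array([[177,122],[650,97],[673,390],[192,412]])/3.4+[200,90]
cs=np.array([[335,105],[557,375],[315,465],[133,175]])/3.4+[210,150]
C=[[88,140,60],[88,-140,60],[-88,-140,60],[-88,140,60]]
wt=[[275,147.1],[323.1,145.5],[371.1,140.9]]; st=[[281.8,189.8],[326.4,182.4],[372.3,182.8]]
ws=[[301.7,192],[322.5,215.6],[344,250.3]]; ss=[[272.4,201],[290.4,232],[311,260.3]]
# my own readings of the well collars and rockers from the crops
wt2=np.array([[261,190],[417,182],[573,172]])/3.4+[200,90]; st2=np.array([[270,331],[428,322],[585,314]])/3.4+[200,90]
ws2=np.array([[317,157],[383,240],[457,333]])/3.4+[210,150]
def res(p):
    W=w(p,[[p[3],y,66] for y in(90,0,-90)]);Q=w(p,[[p[3]-82,y,68] for y in(90,0,-90)])
    c=w(p,C)
    return np.concatenate([(proj(T,c)-ct).ravel(),(proj(S,c)-cs).ravel()]+[k*(proj(i,X)-m).ravel() for i,X,m,k in((T,W,wt,.4),(T,Q,st,.2),(S,W,ws,.4),(S,Q,ss,.2),(T,W,wt2,1),(T,Q,st2,.5),(S,W,ws2,1))])
r=least_squares(res,[560,55,.05,40],loss="soft_l1"); p=r.x
print(p); print(np.round(r.fun[:16],1))
for k in(0,1):
    X=w(p,[[p[3]-82*k,y,66+2*k] for y in(90,0,-90)]); print(np.round(X,1))
np.save("p.npy",p)
rows=[]
for im in(T,S):
    row=[]
    for y in(90,0,-90):
        q=w(p,[[p[3]+25,y+30,64],[p[3]+25,y-30,64],[p[3]-115,y-30,64],[p[3]-115,y+30,64]])
        H=cv2.getPerspectiveTransform(proj(im,q).astype(np.float32),np.float32([[0,0],[129,0],[129,299],[0,299]]))
        a=cv2.warpPerspective(im["color"][:,:,::-1],H,(129,299),flags=2)
        # predicted discs: yellow = up, green = home
        b=a.copy()
        for z,col in((62,(0,255,255)),(48,(0,255,0)),(66,(255,0,255))):
            rad=14.5 if z<66 else 26
            th=np.linspace(0,6.28,40); pp=proj(im,w(p,[[p[3]+rad*np.cos(t),y+rad*np.sin(t),z] for t in th]))
            pp=cv2.perspectiveTransform(pp[None].astype(np.float32),H).astype(int)
            cv2.polylines(b,pp,True,col,1)
        row+=[np.clip(a*1.8,0,255).astype(np.uint8),b]
    rows.append(np.hstack(row))
cv2.imwrite("pics/w1.png",np.vstack(rows))
E
```

```text
[5.76866367e+02 5.77101356e+01 8.04273246e-02 4.18257412e+01]
[-1.7 -0.8  0.7 -1.1  1.   1.6 -1.6  2.6  0.8 -0.5  1.8 -1.4 -0.1  3.3
 -2.5 -1.3]
[[611.3 150.8  66. ]
 [618.6  61.1  66. ]
 [625.8 -28.6  66. ]]
[[529.6 144.2  68. ]
 [536.8  54.5  68. ]
 [544.1 -35.2  68. ]]
```

View pics/w1.png

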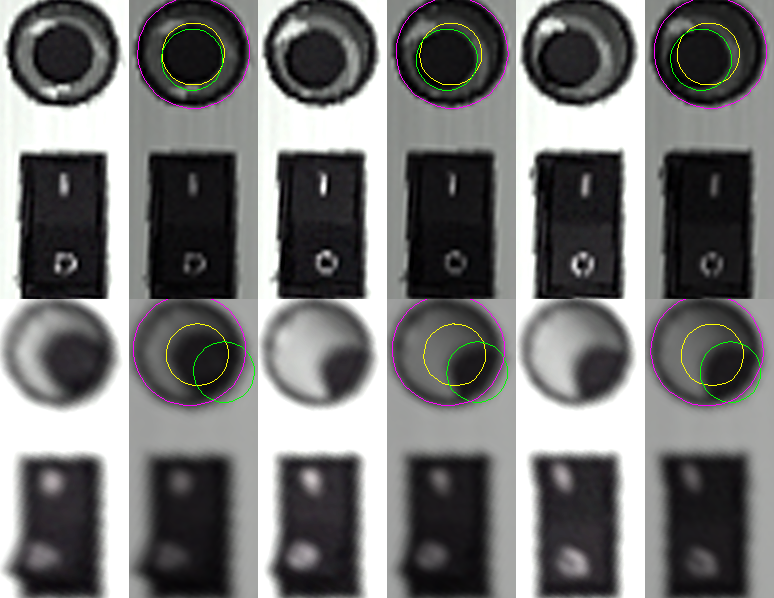

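```bash
cat >> h.py <<'E'
def go(lx,ly,z):  # box-local target -> tool increments from here
    p=np.load("p.npy"); s=arm.read_state(); Rt=R.from_quat(s["ee_rot"])
    tw=w(p,[[lx,ly,z]])[0]; X=Rt.apply([1,0,0]); yaw=np.arctan2(X[1],X[0])
    print("clock",round(s["clock"],2),"tool",np.round(s["position"],1),"F",np.round(s["contact_force"],1),"target",np.round(tw,1),"inc mm",np.round(Rt.inv().apply(tw-s["position"]),1),"turn z",np.round(np.degrees(yaw-p[2]),2),"tilt z",np.round(Rt.apply([0,0,1]),3))
E
python3 -c "
from h import *
p=np.load('p.npy');go(p[3]-99,90,110)"
```

```text
clock 0.8 tool [242.7 575.9 231.3] F [-0.   0.6 -0.6] target [512.6 142.8 110. ] inc mm [417.  294.3 121.3] turn z -27.46 tilt z [-0.  0. -1.]
```

Emit:
{"name": "servo_tool", "arguments": {
  "increments": [
    [0,0.05,0.035,0.0,0,0,-4],
    [0,0.1,0.07,0.0,0,0,-8],
    [0,0.15,0.105,0.0,0,0,-12],
    [0,0.2,0.14,0.0,0,0,-16],
    [0,0.25,0.175,0.02,0,0,-20],
    [0,0.3,0.21,0.05,0,0,-24],
    [0,0.35,0.245,0.08,0,0,-27.46],
    [0,0.39,0.275,0.1,0,0,-27.46],
    [0,0.417,0.294,0.121,0,0,-27.46],
    [0,0.417,0.294,0.121,0,0,-27.46],
    [0,0.417,0.294,0.121,0,0,-27.46],
    [0,0.417,0.294,0.121,0,0,-27.46]
  ]
}}

```text
clock: 2.3
position: [513.0, 144.3, 111.3]
ee_rot: [0.999, 0.041, 0.001, -0.0]
contact_force: [-0.1, 0.6, 0.1]
gripper_width: -0.1
grasp_force: 0.0
```

```bash
python3 -c "
from h import *
p=np.load('p.npy');go(p[3]-99,90,80)
print(arm.read_state()['gripper_width'])
o=[]
for c,bx in(('top',(90,265,200,433)),('side',(130,305,180,413))):
    im=arm.get_image(c); a=im['color'][:,:,::-1].copy()
    print(c,proj(im,[arm.read_state()['position']]))
    a=a[bx[0]:bx[1],bx[2]:bx[3]]; o.append(cv2.resize(a,(399,300),interpolation=2))
cv2.imwrite('pics/m1.png',np.hstack(o))"
```

```text
clock 2.3 tool [513.  144.3 111.3] F [-0.1  0.6  0.1] target [512.6 142.8  80. ] inc mm [-0.5  1.4 31.3] turn z 0.1 tilt z [ 0.002  0.001 -1.   ]
-0.07557462489256098
top [[279.67767553 194.4306735 ]]
side [[266.58641307 193.32971624]]
```

View pics/m1.png

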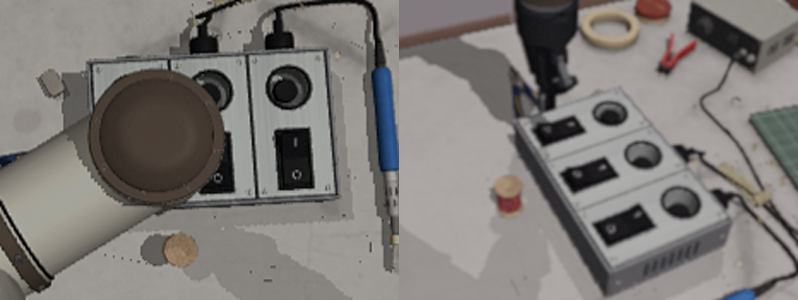

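The arm hovers above the left (tripped) module; the fingertip shows at about (267, 195) in the side view, as predicted. Now I press the near wing.

Emit:
{"name": "servo_tool", "arguments": {
  "increments": [
    [0,0,0.001,0.015,0,0,0],
    [0,0,0.001,0.03,0,0,0],
    [0,0,0.001,0.034,0,0,0],
    [0,0,0.001,0.036,0,0,0],
    [0,0,0.001,0.038,0,0,0],
    [0,0,0.001,0.04,0,0,0],
    [0,0,0.001,0.0415,0,0,0],
    [0,0,0.001,0.0425,0,0,0],
    [0,0,0.001,0.0425,0,0,0]
  ]
}}

```text
clock: 3.52
position: [512.7, 142.0, 68.1]
ee_rot: [0.999, 0.04, -0.0, 0.0]
contact_force: [-2.8, -1.0, 4.3]
gripper_width: -0.0
grasp_force: 2.3
```

Emit:
{"name": "servo_tool", "arguments": {
  "increments": [
    [0,0,0,0.001,0,0,0],
    [0,0,0,0.0015,0,0,0],
    [0,0,0,0.0015,0,0,0]
  ]
}}

```text
clock: 3.9
position: [512.7, 142.0, 67.9]
ee_rot: [0.999, 0.041, -0.0, 0.0]
contact_force: [-5.5, -1.1, 12.9]
gripper_width: 0.2
grasp_force: 6.5
```

Emit:
{"name": "servo_tool", "arguments": {
  "increments": [
    [0,0,0,-0.015,0,0,0],
    [0,0,-0.001,-0.03,0,0,0],
    [0,0.033,-0.001,-0.034,0,0,0],
    [0,0.066,-0.001,-0.034,0,0,0],
    [0,0.099,-0.001,-0.034,0,0,0],
    [0,0.099,-0.001,-0.034,0,0,0],
    [0,0.099,-0.001,-0.034,0,0,0],
    [0,0.099,-0.001,-0.034,0,0,0]
  ]
}}

```text
clock: 4.9
position: [610.8, 151.0, 100.6]
ee_rot: [0.999, 0.04, -0.0, -0.0]
contact_force: [-0.7, 0.3, 0.6]
gripper_width: 0.2
grasp_force: 0.0
```

```bash
python3 -c "
from h import *
p=np.load('p.npy');go(p[3],90,70)
im=arm.get_image('side'); a=im['color'][:,:,::-1].copy()
q=arm.read_state()['position']
print(proj(im,[q,w(p,[[p[3],90,66]])[0]]))
a=a[140:240,240:373]; cv2.imwrite('pics/m2.png',np.clip(cv2.resize(a,None,fx=6,fy=6,interpolation=2)*1.5,0,255))"
```

```text
clock 4.9 tool [610.8 151.  100.6] F [-0.7  0.3  0.6] target [611.3 150.8  70. ] inc mm [ 0.5  0.3 30.6] turn z 0.02 tilt z [-0.  0. -1.]
[[304.11034259 185.02953008]
 [303.36787721 195.71465449]][ WARN:0@2.298] global loadsave.cpp:1063 imwrite_ Unsupported depth image for selected encoder is fallbacked to CV_8U.
```

View pics/m2.png

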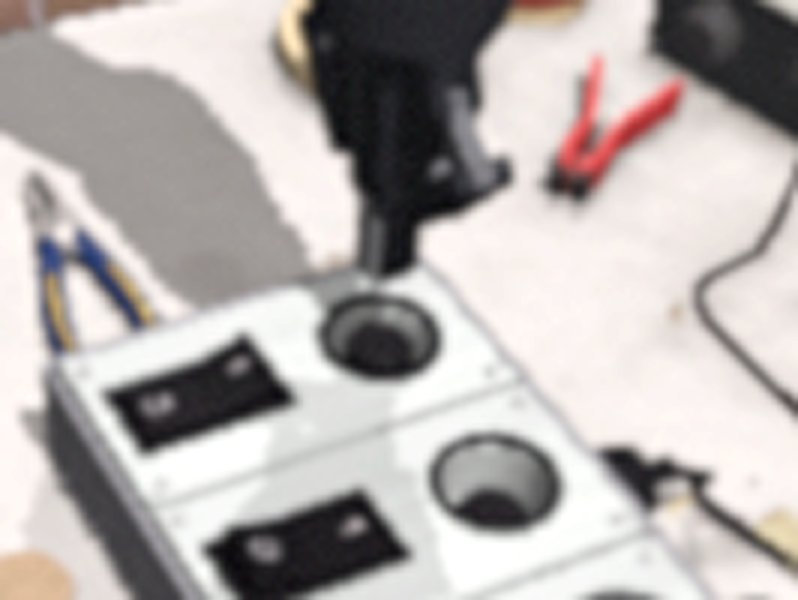

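The left rocker's far wing is now raised (off), and the fingertip at (385, 272) in the crop is centred over the collar at (380, 335). Descending into the well.

Emit:
{"name": "servo_tool", "arguments": {
  "increments": [
    [0,0.0005,0,0.015,0,0,0],
    [0,0.0005,0,0.03,0,0,0],
    [0,0.0005,0,0.036,0,0,0],
    [0,0.0005,0,0.039,0,0,0],
    [0,0.0005,0,0.042,0,0,0],
    [0,0.0005,0,0.042,0,0,0]
  ]
}}

```text
clock: 5.7
position: [612.4, 151.3, 58.4]
ee_rot: [0.999, 0.04, 0.001, -0.0]
contact_force: [-0.5, -0.3, -0.6]
gripper_width: -0.2
grasp_force: 0.0
```

Emit:
{"name": "servo_tool", "arguments": {
  "increments": [
    [0,0,0,0.003,0,0,0],
    [0,0,0,0.006,0,0,0],
    [0,0,0,0.008,0,0,0],
    [0,0,0,0.01,0,0,0],
    [0,0,0,0.011,0,0,0],
    [0,0,0,0.011,0,0,0]
  ]
}}

```text
clock: 6.45
position: [612.7, 151.4, 48.0]
ee_rot: [0.999, 0.04, 0.001, -0.0]
contact_force: [0.6, 0.7, 5.1]
gripper_width: -0.1
grasp_force: 2.4
```

Emit:
{"name": "servo_tool", "arguments": {
  "increments": [
    [0,0,0,0.001,0,0,0],
    [0,0,0,0.002,0,0,0],
    [0,0,0,0.002,0,0,0],
    [0,0,0,0.002,0,0,0]
  ]
}}

```text
clock: 6.95
position: [612.8, 151.4, 47.9]
ee_rot: [0.999, 0.041, 0.001, -0.0]
contact_force: [-3.1, 0.8, 14.3]
gripper_width: -0.2
grasp_force: 6.7
```

Emit:
{"name": "servo_tool", "arguments": {
  "increments": [
    [0,0,0,-0.012,0,0,0],
    [0,0,0,-0.03,0,0,0],
    [0,0,0,-0.048,0,0,0],
    [0,0,0,-0.055,0,0,0],
    [0,-0.03,0,-0.055,0,0,0],
    [0,-0.066,0,-0.055,0,0,0],
    [0,-0.066,0,-0.055,0,0,0],
    [0,-0.066,0,-0.055,0,0,0],
    [0,-0.066,0,-0.055,0,0,0]
  ]
}}

```text
clock: 8.07
position: [547.1, 146.0, 100.3]
ee_rot: [0.999, 0.04, 0.0, -0.0]
contact_force: [-0.1, -0.9, 0.4]
gripper_width: -0.3
grasp_force: 0.0
```

```bash
python3 -c "
from h import *
p=np.load('p.npy');go(p[3]-65,90,80)
im=arm.get_image('side'); a=im['color'][:,:,::-1].copy()
a=a[140:240,240:373]; cv2.imwrite('pics/m3.png',cv2.resize(a,None,fx=6,fy=6,interpolation=2))"
```

```text
clock 8.07 tool [547.1 146.  100.3] F [-0.1 -0.9  0.4] target [546.5 145.6  80. ] inc mm [-0.6  0.4 20.3] turn z -0.01 tilt z [ 0.001  0.    -1.   ]
```

View pics/m3.png

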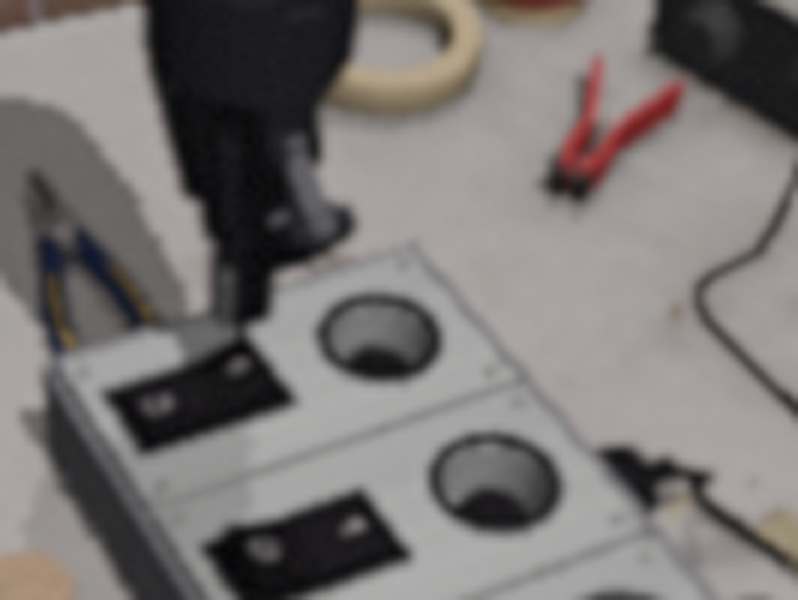

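The left well's button now sits low at (380, 360), like the middle one, and the rocker is still off. Next I press the far wing.

Emit:
{"name": "servo_tool", "arguments": {
  "increments": [
    [0,0,0,0.01,0,0,0],
    [0,0,0,0.019,0,0,0],
    [0,0,0,0.023,0,0,0],
    [0,0,0,0.025,0,0,0],
    [0,0,0,0.027,0,0,0],
    [0,0,0,0.029,0,0,0],
    [0,0,0,0.031,0,0,0],
    [0,0,0,0.033,0,0,0],
    [0,0,0,0.034,0,0,0],
    [0,0,0,0.034,0,0,0]
  ]
}}

```text
clock: 9.38
position: [546.8, 146.0, 68.0]
ee_rot: [0.999, 0.041, 0.001, -0.0]
contact_force: [-2.0, -1.2, 9.8]
gripper_width: -0.1
grasp_force: 5.1
```

Hard stop at 68 mm with 9.8 N, so the rocker is on. Lifting clear to verify.

Emit:
{"name": "servo_tool", "arguments": {
  "increments": [
    [0,0,0,0,0,0,0],
    [0,0,0,0,0,0,0],
    [0,0,0,-0.02,0,0,0],
    [0,0,0,-0.06,0,0,0],
    [0,0,0,-0.11,0,0,0],
    [0,-0.03,0,-0.15,0,0,0],
    [0,-0.07,0,-0.16,0,0,0],
    [0,-0.11,0,-0.16,0,0,0],
    [0,-0.13,0,-0.16,0,0,0],
    [0,-0.13,0,-0.16,0,0,0],
    [0,-0.13,0,-0.16,0,0,0]
  ]
}}

```text
clock: 10.75
position: [417.0, 135.8, 226.2]
ee_rot: [0.999, 0.04, 0.0, -0.0]
contact_force: [-0.1, -0.8, -0.2]
gripper_width: 0.1
grasp_force: 0.0
```

```bash
python3 -c "
from h import *
im=arm.get_image('side'); a=im['color'][:,:,::-1].copy()
a=a[165:285,230:390]; cv2.imwrite('pics/m4.png',cv2.resize(a,None,fx=5,fy=5,interpolation=2))
print(arm.read_state()['contact_force'])"
```

```text
[-0.30570163 -0.45390281  0.1149133 ]
```

View pics/m4.png

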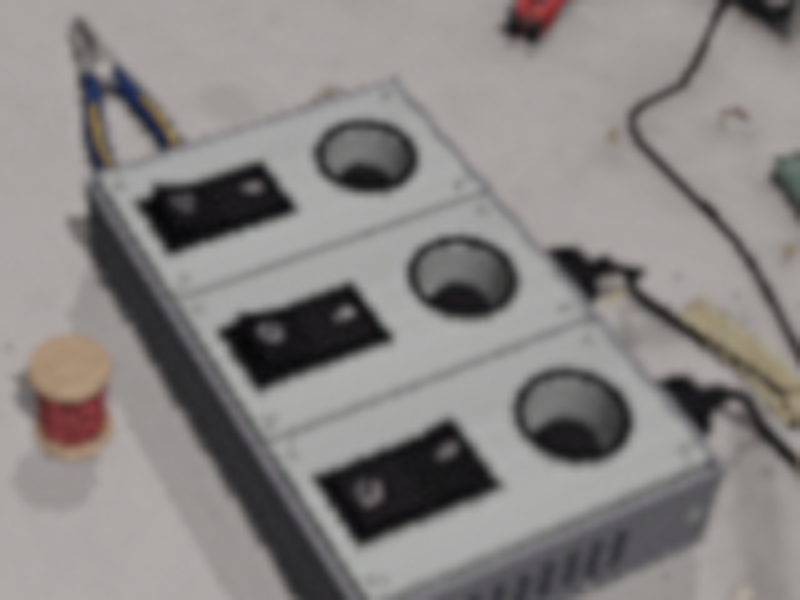

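All three buttons sit low, at (365, 175), (462, 300) and (572, 438). The left rocker, at (215, 205), is on again with its near wing raised. The other two rockers, the pliers and the spool look unmoved.

```bash
python3 -c "
from bench import arm
print(arm.job_done())"
```

```text
the job is handed in; nothing more can be done
None
```

I switched the tripped left outlet off, pressed its reset button home and switched it back on; the last picture showed the other two switches unchanged and nothing shifted, and I handed the job in at about 11 s (no verdict was returned).

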